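# Prove an axle stand before use: ratchet it up, lean on it, let it down

### The arm

A 6-joint arm with a two-finger parallel gripper is mounted at the origin on the work surface. World frame = base frame: x ahead of the robot, y to its left, z up, the work surface at z = 0. Lengths are in m, angles in rad, forces in N, time in s.
With the tool pointing down it reaches from about 0.4 to 0.925 m from the base axis. Payload 12.5 kg.
Tool frame: the origin (TCP) lies midway between the tips of the shut fingers; the grasp point (between the pads) lies env.hold_point_z behind it (env.hold_point_z is the distance from the TCP to the grasp point, in m); y points along the fingers, x is the direction in which the jaws open and shut, and the axes are right-handed (so a half turn about y gives the same grasp; the last joint's range is limited). The gripper opens to 95 mm and grips with 3 to 60 N. Pads are 20 mm wide; open, the fingers measure 119 mm over their backs; the gripper's body (75 mm by 180 mm) begins 59 mm behind the grasp point.
Start: joints at [1.212, 0.491, 1.559, -0, 1.092, -0.106], TCP at [0.156, 0.605, 0.215] pointing down, gripper open.
Joint ranges: [-3.1, 3.1], [-0.84, 2.19], [0.05, 2.79], [-1.13, 4.28], [0.06, 2.93], [-2.69, 2.69]. Speed limits (rad/s): [2.22, 2.22, 2.79, 3.14, 3.14, 3.14].

### API

Orientations are given as a unit quaternion [x, y, z, w].
In Python, from station import monitor, cams, order, env gives the robot as it stands.
- The arm moves only by the tool play_rows, never from a script. Its argument "motion" is one flat list of numbers, 6 for each row, row after row: the shift along the world's x, y, z in m, then the turn, a rotation vector about the world's x, y, z in rad. A call has 1 to 5 rows; each row is the pose to reach, as a shift and turn from the pose commanded when the call began; what a row does not reach only later rows make up. A row lasts 1/12 s, in which the tool goes at most 41.7 mm and 7.16 degrees, less where a joint would pass 70% of its speed; a pose out of reach is approached as far as the arm can. A call with a gripper value outside its range is refused whole. "fingers" is the finger opening in m, from 0 to 0.0951, set as the call begins (left out, the last holds). The fingers move at their own pace and stop on an object; the grip force is fixed at half the most. Time passes only in rows, so rows that repeat a pose let the fingers close. It gives the time, the measured TCP pose, the force and the opening at its end, in the units of the state.
- monitor.get_obs(): the state, without advancing time (a new reading comes with each control period).
- cams.snapshot(name): name is "scene" or "side" or "wrist"; returns a dict with "frame" (384x512x3 uint8, blue, green, red), "mtx" (3x3 intrinsics, pixels), "dist_coeffs" ([k1, k2, p1, p2, k3] as OpenCV has them; the pictures are not rectified), "eye" and "rotation" of the camera in the world. Camera axes: x right, y down, z forward; pixel columns grow to the right and rows downward; lengths in m; the calibration is good to about 2 mm. A picture is of the moment at which its call begins. There is no depth.
- order.finish_job(): hands the job in, once; it reports no verdict.
The state is a dict: "time": time; "joint_positions": joint angles; "qd": joint speeds; "joint_efforts": joint torques, N m; "ee_pos": TCP position; "tool_rot": TCP orientation; "wrist_force": force on the tool from outside, world axes, zero at the start; "ft_torque": the same for the moment, N m; "gripper_width": opening from 0.0 (shut) to 1.0 (fully open).
Only numpy, scipy, OpenCV 4.12 (cv2) and the standard library are available. Lean on these libraries where they do the work, as an engineer would, in place of code of your own. Each camera call takes 0.05 s, during which the arm holds its last target.

### The job

Check the axle stand on the bench before it goes under a machine: pull its post up, letting the pawl click over the teeth by itself, until the pawl has caught under the last tooth, then lean straight down on the saddle with about 15 N for a second to prove that the pawl holds. After that lift the pawl lever and keep it up until the post has sunk all the way home, let the lever drop back in and let go. Do not force anything, do not tip the stand or drag it along the bench, and leave the other things alone.

Things in the scene. Friction and masses are not known exactly. Their poses are not given: they have to be found in the camera images.
- stand: Base of a small four-legged axle stand of grey steel, 3.2 kg, loose on the bench: 196 mm square at the feet, with a square guide tower (52 x 44 mm) whose collar ends 154 mm above the bench. Origin: centre of the base on the bench; z up. The pawl lever sticks out along its own -x. Pulled up with about 40 N it comes off the bench.
- post (a joint): Height of the toothed post, m: 0 = home on its bottom stop, 0.085 = hard top stop. The pawl holds it at 0.014, 0.030, 0.046, 0.062 and 0.078 (last tooth) once it was pulled 2 to 3 mm higher. It starts home or on tooth 1 or 2. About 0.75 kg, in stiff grease: pulling up at 25 mm/s takes 12 N, 20 N on a tooth; with the pawl lifted it sinks by itself at 5 to 8 cm/s.
- saddle (a point): Middle of the saddle, the iron block on the post: 74 mm along the stand's x, 40 mm along its y, 18 mm high; this point is 181 mm above the bench with the post home, its underside then 18 mm over the collar. Grip its 40 mm width from above, fingers closing along the stand's y. Two horns at its x ends rise 23 mm above it, 44 mm apart. The post below is 20 mm wide.
- pawl (a joint): Angle of the pawl with its lever, rad: 0 = sprung in against the post, positive = lever lifted, hard stop at 0.42. Riding over a tooth it reaches 0.14; above 0.15 the post is free. Its pin lies along the stand's y, at x -30 mm, z 142 mm in the stand's frame. A spring brings it back; lifting takes 3 to 5 N at the sleeve. The teeth are hooked: under load the lever is held in.
- lever_grip (a point): Middle of the rubber sleeve on the pawl lever: a round bar 17 mm thick, 45 mm long along the stand's x, drooping 9 degrees to its free end. Pinch it from above, fingers closing along the stand's y. At rest it is 135 mm from the post's axis and 125 mm above the bench; lifting, it moves on an arc of 106 mm radius about the pawl's pin (0.3 rad = 31 mm up).
- grease_tin: Bystander: a plain steel tin, 86 mm across, 95 mm high, to the robot's left. Origin: centre of its foot.
- spanner: Bystander: a 230 mm combination spanner lying flat to the robot's right, 8 mm thick. Origin: its middle, on the bench.
- chock: Bystander: a wooden wheel chock, 120 x 70 mm, 50 mm high at its tall end, to the robot's left. Origin: centre of its foot.

How it is judged:
On the way, in this order (a step that is already met when the one before it is completed fails the run):
1. the post has been pulled up until the pawl sits under the last tooth, not yet leant on (value of joint post above 0.077 m and value of joint pawl below 0.03 rad and contact force between post and pawl below 20 N), for 0.1 s.
2. leant on: the pawl alone carries the post and a downward push of about 10 N or more (value of joint post between 0.0765 and 0.0795 m and contact force between post and pawl above 23 N), for 0.5 s.
3. the pawl has been lifted clear of the teeth (value of joint pawl above 0.15 rad), for 0.2 s.
At the end, for the whole second after the job is handed in: The post is home (within 3 mm of its bottom stop), the pawl lever is back in (under 0.03 rad), and the stand stands upright and still within 30 mm of where it was (value of joint post below 0.003 m and value of joint pawl below 0.03 rad and distance of stand from where it was at the start of the episode below 0.03 m and angle between stand's own z axis and vertical below 0.03 rad and linear speed of stand below 0.01 m/s); the robot touches nothing.
It fails at once if the stand is tipped or lifted off the bench (more than 0.06 rad, or 6 mm) (angle between stand's own z axis and vertical above 0.06 rad or height (world z) of stand above 0.006 m).
It fails at once if the stand is dragged more than 40 mm (distance of stand from where it was at the start of the episode above 0.04 m).
It fails at once if the post is rammed down on the pawl (more than 45 N between them with the post at a stop, that is a push of about 30 N) (contact force between post and pawl above 45 N and velocity of joint post between -0.01 and 0.01 m/s).
It fails at once if the post is pulled up with the pawl held off the teeth (value of joint pawl above 0.25 rad and velocity of joint post above 0.03 m/s).
It fails at once if a bystander is moved by more than 20 mm (distance of any of grease_tin, spanner, chock from where it was at the start of the episode above 0.02 m).
It also fails if it takes over 72 s, if anything falls off the work surface, if the arm or the gripper's body presses on something with over 40 N, if the wrist force passes 120 N, or if a joint passes its speed limit or range.

## Working session

There is one attempt and no reset: what is moved stays moved. The work goes in short steps, Python scripts to look and compute and a tool call to move; the robot and the scene stay as the last step left them, time stands still between calls to the robot, and variables do not carry over. Pictures are saved under pics/ and viewed, and the job is handed in when it is done.

Besides the shell and the picture viewer there is one more tool, called after "Emit:" by a JSON object that holds its "name" and its "arguments", one argument or row to a line. play_rows: Moves the arm, as the interface text tells. Its arguments: {"type":"object","properties":{"motion":{"type":"array","items":{"type":"number"}},"fingers":{"type":"number"}},"required":["motion"]}

```bash
ls; mkdir -p pics
python3 - <<'E'
from station import monitor,cams,order,env
import cv2
print(monitor.get_obs(), env.hold_point_z)
for n in ["scene","side","wrist"]:
    s=cams.snapshot(n); cv2.imwrite(f"pics/{n}0.png",s["frame"]); print(n,s["mtx"],s["dist_coeffs"],s["eye"],s["rotation"])
E
```

```text
pics
{'time': 0.0, 'joint_positions': array([ 1.21239184e+00,  4.91558703e-01,  1.55946827e+00, -1.61252465e-05,
        1.09169695e+00, -1.05581821e-01]), 'qd': array([ 0.00200257, -0.00068928, -0.00028853,  0.0003293 ,  0.00072266,
        0.00108821]), 'joint_efforts': array([-2.88944873e-03, -6.12633991e+01, -2.58162779e+01,  6.91353693e-02,
        4.83275810e-02, -8.47180672e-05]), 'ee_pos': array([0.15621772, 0.60490068, 0.2140558 ]), 'tool_rot': array([ 0.55926064,  0.4326373 , -0.43331251, -0.55883161]), 'wrist_force': array([-0.41662585, -0.18920435, -0.72565416]), 'ft_torque': array([-0.0092122 , -0.00640334, -0.0541567 ]), 'gripper_width': 0.9984342251745476} 0.0188
scene [[354.54145623   0.         258.68758112]
 [  0.         354.54145623 193.05288458]
 [  0.           0.           1.        ]] [-0.00916183  0.          0.          0.          0.        ] [ 1.01372308 -0.51542036  0.77661241] [ 0.8624693   0.3220344  -0.14218884 -0.36362465]
side [[467.78730347   0.         252.17887715]
 [  0.         467.78730347 186.77754123]
 [  0.           0.           1.        ]] [-0.03073683  0.          0.          0.          0.        ] [0.51898842 1.06554327 1.07601011] [-0.00929938  0.91192    -0.41020122  0.00709912]
wrist [[320.83804348   0.         257.02347266]
 [  0.         320.83804348 193.8444452 ]
 [  0.           0.           1.        ]] [-0.06394816  0.          0.          0.          0.        ] [0.07688261 0.62706572 0.383946  ] [0.78166913 0.60542847 0.09160859 0.11856477]
```

View pics/scene0.png

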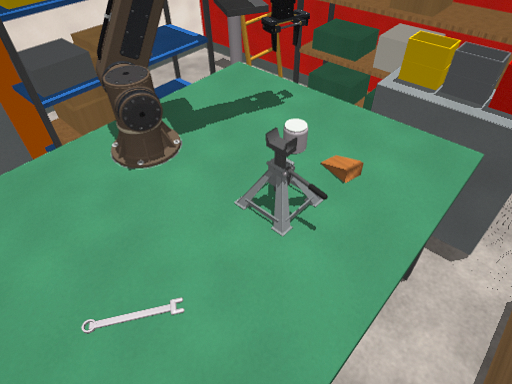

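View pics/side0.png

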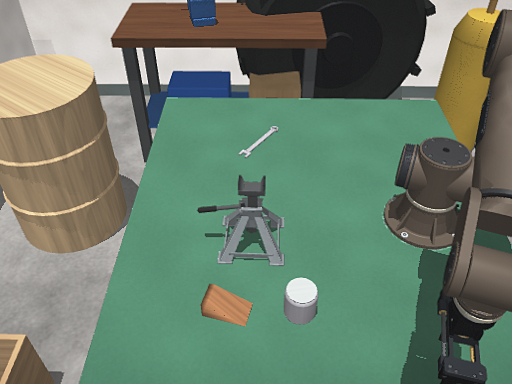

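View pics/wrist0.png

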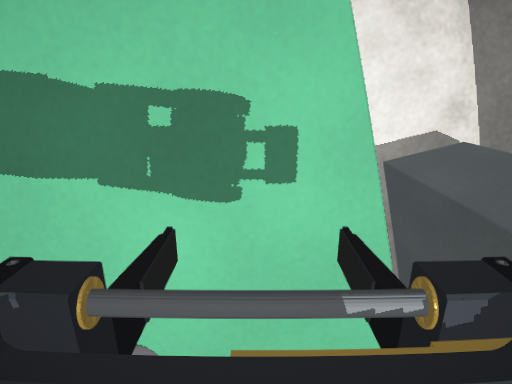

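Run:
```python
import cv2
a=cv2.imread("pics/side0.png")[165:275,185:305]; cv2.imwrite("pics/side0z.png",cv2.resize(a,None,fx=5,fy=5,interpolation=cv2.INTER_CUBIC))
a=cv2.imread("pics/scene0.png")[120:240,225:335]; cv2.imwrite("pics/scene0z.png",cv2.resize(a,None,fx=5,fy=5,interpolation=cv2.INTER_CUBIC))
```

```text
(no output)
```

View pics/side0z.png

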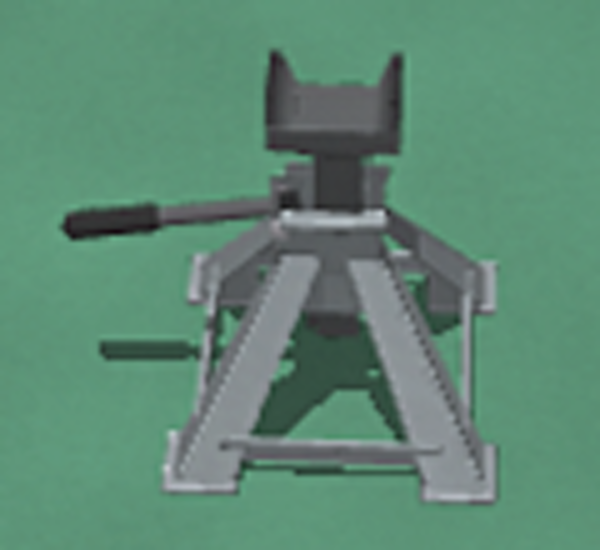

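View pics/scene0z.png

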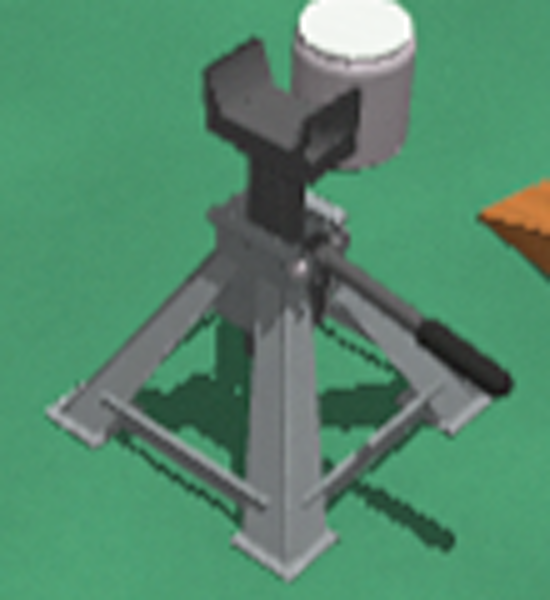

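```bash
cat > h.py <<'E'
import numpy as np,cv2,json
from scipy.spatial.transform import Rotation as R
CAL={"scene":(354.54145623,258.68758112,193.05288458,-0.00916183,[1.01372308,-0.51542036,0.77661241],[0.8624693,0.3220344,-0.14218884,-0.36362465]),
"side":(467.78730347,252.17887715,186.77754123,-0.03073683,[0.51898842,1.06554327,1.07601011],[-0.00929938,0.91192,-0.41020122,0.00709912])}
def proj(n,P):
    f,cx,cy,k,e,q=CAL[n]; r=R.from_quat(q).inv()
    return cv2.projectPoints(np.array(P,float).reshape(-1,3),r.as_rotvec(),-r.apply(e),np.array([[f,0,cx],[0,f,cy],[0,0,1]]),np.array([k,0,0,0,0]))[0].reshape(-1,2)
E
python3 - <<'E'
from h import *
from scipy.optimize import least_squares
from station import monitor
o=monitor.get_obs(); print(R.from_quat(o["tool_rot"]).as_matrix().round(3))
F=.098
obs=[("side",(-F,-F,0),(218,263)),("side",(F,-F,0),(284.2,264.6)),("side",(F,F,0),(284,217.4)),("side",(-F,F,0),(223,216)),
("scene",(-F,F,0),(282.6,236)),("scene",(F,F,0),(234.6,202.5)),("scene",(-F,-F,0),(324,200)),
("side",(-.135,0,.125),(207,209.4)),("scene",(-.135,0,.125),(318,191.4)),
("side",(-.037,-.02,'s'),(238.2,195.2)),("side",(.037,-.02,'s'),(265,195.4)),("scene",(-.037,.02,'s'),(284.4,151)),("scene",(.037,.02,'s'),(266.4,145.2))]
def res(p):
    out=[]
    for n,P,uv in obs:
        z=.172+p[3] if P[2]=='s' else P[2]
        w=R.from_euler('z',p[2]).apply([P[0],P[1],z])+[p[0],p[1],0]
        out+=list(proj(n,w)[0]-uv)
    return out
s=least_squares(res,[.5,.25,np.pi,0.01],loss='soft_l1'); print(s.x, np.degrees(s.x[2])); print(np.array(s.fun if 0 else res(s.x)).reshape(-1,2).round(1))
E
```

```text
[[ 0.25  -0.    -0.968]
 [ 0.968 -0.001  0.25 ]
 [-0.001 -1.     0.   ]]
[0.54634059 0.09681547 3.11973889 0.03262491] 178.74787149491942
[[-0.6  0.5]
 [ 0.2  1. ]
 [ 0.   0.3]
 [ 0.5  0. ]
 [-0.1 -0.2]
 [-1.3 -0. ]
 [-0.9 -1. ]
 [-1.2 -0.2]
 [ 0.6  0.3]
 [ 0.  -0.6]
 [ 0.1 -0.1]
 [ 2.   5.1]
 [-1.3 -0.4]]
```

Emit:
{"name": "play_rows", "arguments": {
  "motion": [0.024, -0.031, 0.01, 0, 0, 0.046, 0.048, -0.062, 0.02, 0, 0, 0.092, 0.072, -0.093, 0.03, 0, 0, 0.138, 0.096, -0.124, 0.04, 0, 0, 0.184, 0.12, -0.155, 0.05, 0, 0, 0.231],
  "fingers": 0.0951
}}

```text
time: 0.57
ee_pos: [0.2769, 0.4485, 0.2649]
tool_rot: [0.505, 0.495, -0.495, -0.505]
wrist_force: [0.7, -0.3, 0.8]
gripper_width: 0.999
```

Emit:
{"name": "play_rows", "arguments": {
  "motion": [0.024, -0.031, 0.01, 0, 0, 0, 0.048, -0.062, 0.02, 0, 0, 0, 0.072, -0.093, 0.03, 0, 0, 0, 0.096, -0.124, 0.04, 0, 0, 0, 0.12, -0.155, 0.05, 0, 0, 0]
}}

```text
time: 0.98
ee_pos: [0.397, 0.2934, 0.3152]
tool_rot: [-0.505, -0.495, 0.494, 0.505]
wrist_force: [0.2, 0.2, 1.2]
gripper_width: 1.0
```

Emit:
{"name": "play_rows", "arguments": {
  "motion": [0.024, -0.031, 0, 0, 0, 0, 0.048, -0.062, 0, 0, 0, 0, 0.072, -0.093, 0, 0, 0, 0, 0.096, -0.124, 0, 0, 0, 0, 0.12, -0.155, 0, 0, 0, 0]
}}

```text
time: 1.4
ee_pos: [0.5171, 0.1383, 0.3147]
tool_rot: [-0.505, -0.494, 0.494, 0.506]
wrist_force: [1.2, 0.6, 0.2]
gripper_width: 0.998
```

Emit:
{"name": "play_rows", "arguments": {
  "motion": [0.01, -0.02, 0, 0, 0, 0, 0.03, -0.043, 0, 0, 0, 0, 0.03, -0.043, 0, 0, 0, 0]
}}

```text
time: 1.65
ee_pos: [0.5486, 0.0937, 0.314]
tool_rot: [0.506, 0.494, -0.494, -0.506]
wrist_force: [-0.1, -0.0, -0.3]
gripper_width: 1.0
```

Run:
```python
from station import monitor,cams
import cv2
from h import *
s=cams.snapshot("wrist"); cv2.imwrite("pics/w1.png",s["frame"])
s2=cams.snapshot("side"); cv2.imwrite("pics/s1.png",cv2.resize(s2["frame"][100:275,165:325],None,fx=3.4,fy=3.4,interpolation=cv2.INTER_CUBIC))
print(R.from_quat(monitor.get_obs()["tool_rot"]).as_matrix().round(3))
r=R.from_quat(s["rotation"]).inv(); K=np.array(s["mtx"]);d=np.array(s["dist_coeffs"],float)
Rz=R.from_euler('z',3.1197)
P=[]
for p in [(-.022,-.02,.234+0),(-.037,-.02,.202),(-.037,.02,.202),(.037,.02,.202),(.037,-.02,.202),(-.135,0,.125),(-.098,-.098,0),(.098,-.098,0),(.098,.098,0),(-.098,.098,0)]:
    P.append(Rz.apply(p)+[.5463,.0968,0])
print(cv2.projectPoints(np.array(P),r.as_rotvec(),-r.apply(s["eye"]),K,d)[0].reshape(-1,2).round(0))
```

```text
[[ 0.024 -0.001 -1.   ]
 [ 1.     0.     0.024]
 [ 0.    -1.     0.001]]
[[283. 221.]
 [280. 223.]
 [238. 223.]
 [236. 145.]
 [282. 145.]
 [259. 271.]
 [319. 210.]
 [326.  82.]
 [190.  82.]
 [198. 210.]]
```

View pics/w1.png

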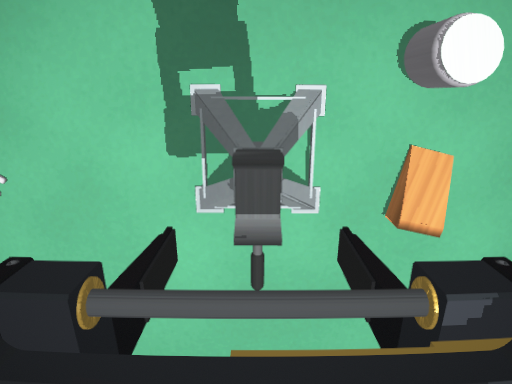

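View pics/s1.png

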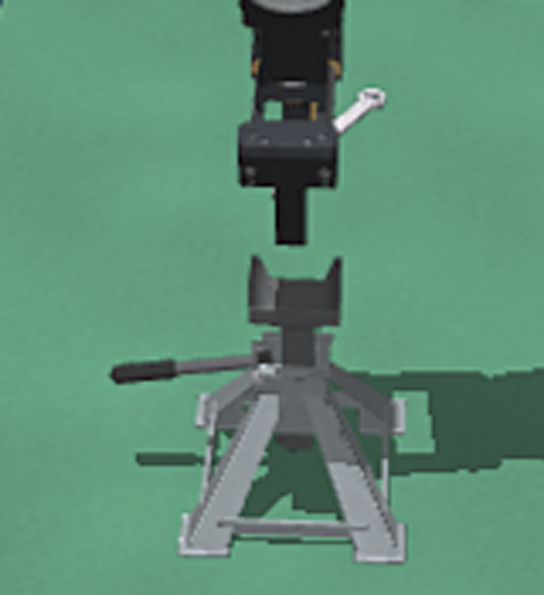

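Emit:
{"name": "play_rows", "arguments": {
  "motion": [0, 0.003, -0.03, 0, 0, 0, 0, 0.003, -0.06, 0, 0, 0, 0, 0.003, -0.09, 0, 0, 0, 0, 0.003, -0.12, 0, 0, 0, 0, 0.003, -0.12, 0, 0, 0]
}}

```text
time: 2.17
ee_pos: [0.5434, 0.1011, 0.1901]
tool_rot: [-0.503, -0.493, 0.497, 0.507]
wrist_force: [-0.5, -0.3, -0.6]
gripper_width: 0.996
```

Run:
```python
from station import monitor,cams
import cv2
s=cams.snapshot("wrist"); a=s["frame"][200:384]
s2=cams.snapshot("side")["frame"]; cv2.imwrite("pics/s2.png",cv2.resize(s2[100:275,165:325],None,fx=3.4,fy=3.4,interpolation=cv2.INTER_CUBIC))
cv2.imwrite("pics/w2.png",s["frame"]); print(monitor.get_obs()["wrist_force"],monitor.get_obs()["ee_pos"])
```

```text
[ 0.76683168 -0.4075631   0.60264377] [0.54591864 0.10096735 0.19506301]
```

View pics/s2.png

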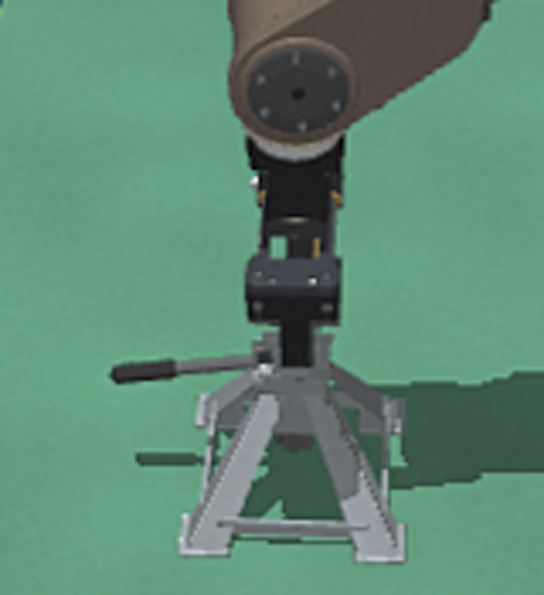

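View pics/w2.png

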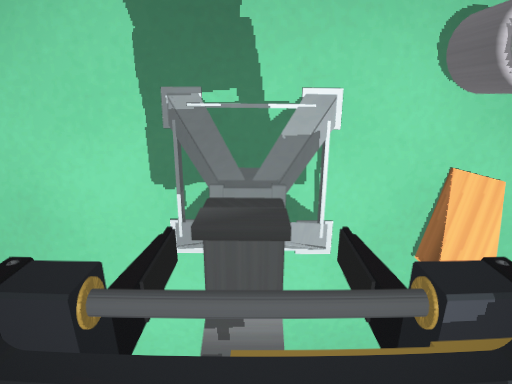

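Emit:
{"name": "play_rows", "arguments": {
  "motion": [0, -0.005, 0, 0, 0, 0, 0, -0.005, 0, 0, 0, 0, 0, -0.005, 0, 0, 0, 0]
}}

```text
time: 2.52
ee_pos: [0.5468, 0.0951, 0.1963]
tool_rot: [0.506, 0.495, -0.494, -0.505]
wrist_force: [0.5, -0.5, 0.3]
gripper_width: 1.002
```

Emit:
{"name": "play_rows", "arguments": {
  "motion": [0, 0, 0, 0, 0, 0, 0, 0, 0, 0, 0, 0],
  "fingers": 0.05
}}

```text
time: 2.68
ee_pos: [0.5465, 0.0951, 0.1954]
tool_rot: [0.506, 0.495, -0.494, -0.505]
wrist_force: [0.6, -0.3, 0.2]
gripper_width: 0.911
```

Emit:
{"name": "play_rows", "arguments": {
  "motion": [0, 0, 0, 0, 0, 0, 0, 0, 0, 0, 0, 0, 0, 0, 0, 0, 0, 0, 0, 0, 0, 0, 0, 0]
}}

```text
time: 3.02
ee_pos: [0.5463, 0.0952, 0.1946]
tool_rot: [-0.505, -0.495, 0.495, 0.505]
wrist_force: [0.2, -0.7, -1.2]
gripper_width: 0.636
```

Run:
```python
from station import monitor,cams
import cv2
s=cams.snapshot("wrist")
cv2.imwrite("pics/w3.png",s["frame"]); print(monitor.get_obs()["wrist_force"],monitor.get_obs()["ee_pos"],monitor.get_obs()["gripper_width"])
```

```text
[-0.75383359  0.01956234 -0.94533549] [0.54629721 0.09516809 0.19462942] 0.5899066823902869
```

View pics/w3.png

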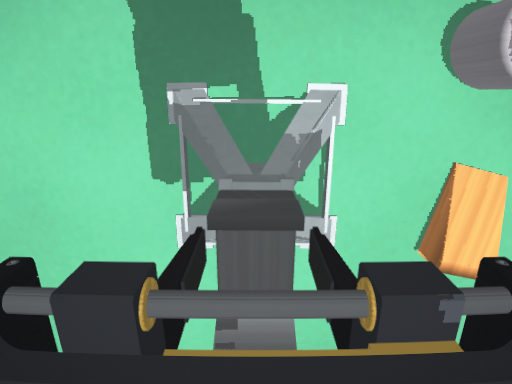

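Emit:
{"name": "play_rows", "arguments": {
  "motion": [0, 0, 0, 0, 0, 0, 0, 0, 0, 0, 0, 0, 0, 0, 0, 0, 0, 0, 0, 0, 0, 0, 0, 0, 0, 0, 0, 0, 0, 0],
  "fingers": 0.03
}}

```text
time: 3.48
ee_pos: [0.5463, 0.0943, 0.1946]
tool_rot: [0.506, 0.494, -0.495, -0.505]
wrist_force: [-0.4, -7.9, 0.1]
gripper_width: 0.417
```

Emit:
{"name": "play_rows", "arguments": {
  "motion": [0, 0, 0, 0, 0, 0, 0, 0, 0, 0, 0, 0, 0, 0, 0, 0, 0, 0]
}}

```text
time: 3.73
ee_pos: [0.5463, 0.0943, 0.1946]
tool_rot: [0.506, 0.494, -0.495, -0.505]
wrist_force: [-0.6, -7.7, 0.0]
gripper_width: 0.422
```

Emit:
{"name": "play_rows", "arguments": {
  "motion": [0, -0.001, 0, 0, 0, 0, 0, -0.001, 0, 0, 0, 0, 0, -0.001, 0, 0, 0, 0]
}}

```text
time: 3.98
ee_pos: [0.5463, 0.0942, 0.1947]
tool_rot: [-0.505, -0.495, 0.494, 0.505]
wrist_force: [0.2, -0.3, -0.1]
gripper_width: 0.42
```

Emit:
{"name": "play_rows", "arguments": {
  "motion": [0, 0, 0.0015, 0, 0, 0, 0, 0, 0.003, 0, 0, 0, 0, 0, 0.0045, 0, 0, 0, 0, 0, 0.006, 0, 0, 0, 0, 0, 0.0075, 0, 0, 0]
}}

```text
time: 4.4
ee_pos: [0.546, 0.0942, 0.2006]
tool_rot: [-0.505, -0.494, 0.495, 0.506]
wrist_force: [7.1, 1.1, -27.2]
gripper_width: 0.419
```

Emit:
{"name": "play_rows", "arguments": {
  "motion": [0, 0, 0, 0, 0, 0, 0, 0, 0, 0, 0, 0]
}}

```text
time: 4.57
ee_pos: [0.5462, 0.0942, 0.2011]
tool_rot: [-0.505, -0.494, 0.495, 0.506]
wrist_force: [5.9, 1.3, -18.1]
gripper_width: 0.418
```

Run:
```python
from station import monitor,cams
import cv2
s2=cams.snapshot("side")["frame"]; cv2.imwrite("pics/s4.png",cv2.resize(s2[100:275,165:325],None,fx=3.4,fy=3.4,interpolation=cv2.INTER_CUBIC))
o=monitor.get_obs();print(o["wrist_force"],o["ft_torque"],o["ee_pos"])
```

```text
[  6.05142213   2.31715648 -18.87037959] [ 0.16948237 -1.06018846 -0.21347246] [0.54618355 0.09420914 0.20110959]
```

View pics/s4.png

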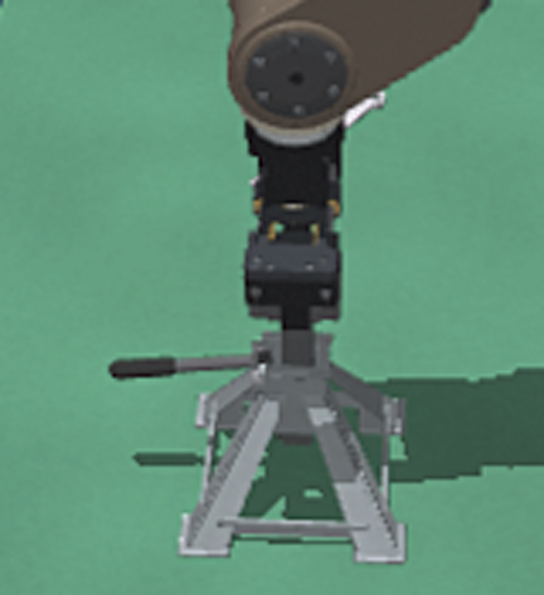

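Emit:
{"name": "play_rows", "arguments": {
  "motion": [0.001, 0, 0.001, 0, 0, 0, 0.001, 0, 0.002, 0, 0, 0, 0.001, 0, 0.003, 0, 0, 0]
}}

```text
time: 4.87
ee_pos: [0.5462, 0.0942, 0.2039]
tool_rot: [-0.504, -0.494, 0.495, 0.506]
wrist_force: [0.7, 1.3, -25.9]
gripper_width: 0.421
```

Emit:
{"name": "play_rows", "arguments": {
  "motion": [0, 0, 0.001, 0, 0, 0, 0, 0, 0.002, 0, 0, 0, 0, 0, 0.003, 0, 0, 0, 0, 0, 0.004, 0, 0, 0]
}}

```text
time: 5.2
ee_pos: [0.5463, 0.0942, 0.21]
tool_rot: [-0.505, -0.494, 0.495, 0.506]
wrist_force: [-8.4, 1.1, -5.2]
gripper_width: 0.42
```

Emit:
{"name": "play_rows", "arguments": {
  "motion": [-0.0007, 0, 0.001, 0, 0, 0, -0.0007, 0, 0.002, 0, 0, 0, -0.0007, 0, 0.003, 0, 0, 0, -0.0007, 0, 0.004, 0, 0, 0, -0.0007, 0, 0.005, 0, 0, 0]
}}

```text
time: 5.62
ee_pos: [0.5463, 0.0942, 0.2143]
tool_rot: [-0.505, -0.494, 0.495, 0.506]
wrist_force: [-4.4, 0.8, -13.6]
gripper_width: 0.417
```

Run:
```python
from station import monitor,cams
import cv2
s2=cams.snapshot("side")["frame"]; cv2.imwrite("pics/s5.png",cv2.resize(s2[100:275,165:325],None,fx=3.4,fy=3.4,interpolation=cv2.INTER_CUBIC))
o=monitor.get_obs();print(o["wrist_force"],o["ft_torque"],o["ee_pos"])
```

```text
[-5.70303084  0.92747232 -9.46018305] [ 0.16894344  1.01848044 -0.26772173] [0.54632763 0.09419642 0.21436067]
```

View pics/s5.png

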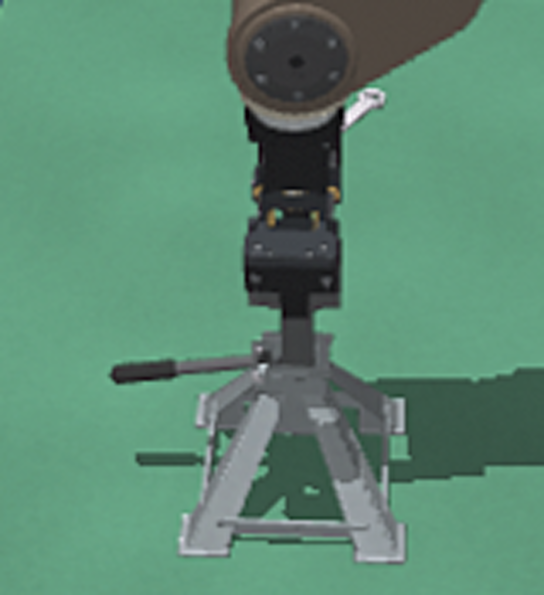

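Emit:
{"name": "play_rows", "arguments": {
  "motion": [-0.0005, 0, 0.001, 0, 0, 0, -0.0005, 0, 0.002, 0, 0, 0, -0.0005, 0, 0.003, 0, 0, 0, -0.0005, 0, 0.004, 0, 0, 0, -0.0005, 0, 0.005, 0, 0, 0]
}}

```text
time: 6.08
ee_pos: [0.5462, 0.0942, 0.2185]
tool_rot: [-0.505, -0.494, 0.495, 0.506]
wrist_force: [2.5, 2.3, -25.1]
gripper_width: 0.417
```

Emit:
{"name": "play_rows", "arguments": {
  "motion": [0, 0, 0.001, 0, 0, 0, 0, 0, 0.002, 0, 0, 0, 0, 0, 0.003, 0, 0, 0, 0, 0, 0.004, 0, 0, 0, 0, 0, 0.005, 0, 0, 0]
}}

```text
time: 6.5
ee_pos: [0.5463, 0.0942, 0.2253]
tool_rot: [0.506, 0.495, -0.494, -0.505]
wrist_force: [-2.7, 2.2, -7.3]
gripper_width: 0.418
```

Emit:
{"name": "play_rows", "arguments": {
  "motion": [0, 0, 0.001, 0, 0, 0, 0, 0, 0.002, 0, 0, 0, 0, 0, 0.003, 0, 0, 0, 0, 0, 0.004, 0, 0, 0, 0, 0, 0.005, 0, 0, 0]
}}

```text
time: 6.92
ee_pos: [0.5463, 0.0942, 0.2292]
tool_rot: [0.505, 0.495, -0.494, -0.505]
wrist_force: [0.8, 2.1, -12.5]
gripper_width: 0.417
```

Emit:
{"name": "play_rows", "arguments": {
  "motion": [0, 0, 0.001, 0, 0, 0, 0, 0, 0.002, 0, 0, 0, 0, 0, 0.003, 0, 0, 0, 0, 0, 0.004, 0, 0, 0]
}}

```text
time: 7.25
ee_pos: [0.5462, 0.0942, 0.2323]
tool_rot: [-0.505, -0.494, 0.495, 0.506]
wrist_force: [4.9, 3.5, -24.8]
gripper_width: 0.419
```

Emit:
{"name": "play_rows", "arguments": {
  "motion": [0, -0.0003, 0.001, 0, 0, 0, 0, -0.0003, 0.002, 0, 0, 0, 0, -0.0003, 0.003, 0, 0, 0, 0, -0.0003, 0.004, 0, 0, 0, 0, -0.0003, 0.005, 0, 0, 0]
}}

```text
time: 7.67
ee_pos: [0.5462, 0.0942, 0.2375]
tool_rot: [-0.505, -0.495, 0.494, 0.506]
wrist_force: [1.0, 4.6, -12.8]
gripper_width: 0.418
```

Emit:
{"name": "play_rows", "arguments": {
  "motion": [0, 0, 0.001, 0, 0, 0, 0, 0, 0.002, 0, 0, 0, 0, 0, 0.003, 0, 0, 0, 0, 0, 0.004, 0, 0, 0, 0, 0, 0.005, 0, 0, 0]
}}

```text
time: 8.08
ee_pos: [0.5463, 0.0942, 0.2437]
tool_rot: [0.505, 0.495, -0.494, -0.505]
wrist_force: [0.7, 5.7, -12.1]
gripper_width: 0.416
```

Emit:
{"name": "play_rows", "arguments": {
  "motion": [0, 0, 0.001, 0, 0, 0, 0, 0, 0.002, 0, 0, 0, 0, 0, 0.002, 0, 0, 0]
}}

```text
time: 8.33
ee_pos: [0.5463, 0.0942, 0.2458]
tool_rot: [0.505, 0.495, -0.494, -0.505]
wrist_force: [0.7, 5.8, -8.8]
gripper_width: 0.421
```

Run:
```python
from station import monitor,cams
import cv2
s2=cams.snapshot("side")["frame"]; cv2.imwrite("pics/s6.png",cv2.resize(s2[100:275,165:325],None,fx=3.4,fy=3.4,interpolation=cv2.INTER_CUBIC))
o=monitor.get_obs();print(o["wrist_force"],o["ft_torque"],o["ee_pos"])
```

```text
[ 1.12749063  4.59770223 -9.42449814] [ 0.75728558 -0.04145549 -0.23143842] [0.54629735 0.09415893 0.24576594]
```

View pics/s6.png

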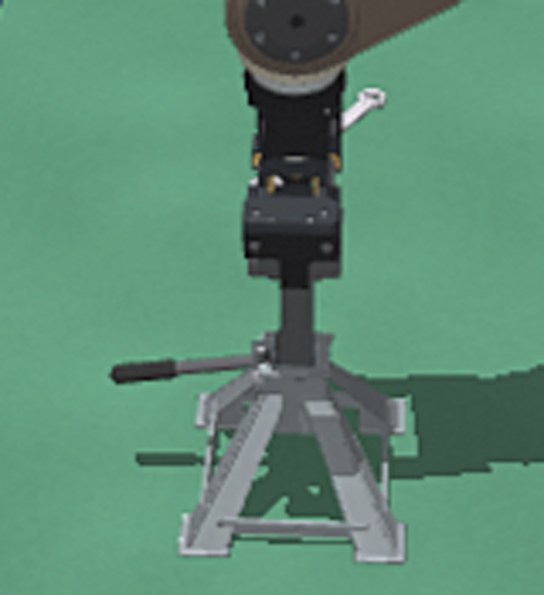

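Emit:
{"name": "play_rows", "arguments": {
  "motion": [0, 0.0005, -0.001, 0, 0, 0, 0, 0.0005, -0.002, 0, 0, 0, 0, 0.0005, -0.0028, 0, 0, 0, 0, 0.0005, -0.0028, 0, 0, 0]
}}

```text
time: 8.72
ee_pos: [0.5463, 0.0942, 0.2428]
tool_rot: [0.506, 0.495, -0.494, -0.505]
wrist_force: [-0.9, 0.4, -3.4]
gripper_width: 0.417
```

Emit:
{"name": "play_rows", "arguments": {
  "motion": [0, 0, -0.0004, 0, 0, 0, 0, 0, -0.0008, 0, 0, 0]
}}

```text
time: 8.88
ee_pos: [0.5464, 0.0942, 0.2425]
tool_rot: [0.506, 0.495, -0.494, -0.505]
wrist_force: [-3.2, -0.1, 8.5]
gripper_width: 0.419
```

Emit:
{"name": "play_rows", "arguments": {
  "motion": [-0.0004, 0, -0.0003, 0, 0, 0, -0.0004, 0, -0.0003, 0, 0, 0]
}}

```text
time: 9.05
ee_pos: [0.5463, 0.0942, 0.2425]
tool_rot: [0.506, 0.495, -0.494, -0.505]
wrist_force: [-1.2, -0.3, 6.6]
gripper_width: 0.421
```

Emit:
{"name": "play_rows", "arguments": {
  "motion": [-0.0001, 0, -0.0005, 0, 0, 0, -0.0001, 0, -0.0005, 0, 0, 0]
}}

```text
time: 9.22
ee_pos: [0.5463, 0.0942, 0.2423]
tool_rot: [0.506, 0.495, -0.494, -0.505]
wrist_force: [-1.3, 0.1, 8.5]
gripper_width: 0.422
```

Emit:
{"name": "play_rows", "arguments": {
  "motion": [0, 0, -0.0008, 0, 0, 0, 0, 0, -0.0008, 0, 0, 0]
}}

```text
time: 9.38
ee_pos: [0.5464, 0.0942, 0.2422]
tool_rot: [0.506, 0.495, -0.494, -0.504]
wrist_force: [-4.9, 0.1, 14.8]
gripper_width: 0.421
```

Emit:
{"name": "play_rows", "arguments": {
  "motion": [-0.0004, 0, -0.0002, 0, 0, 0, -0.0004, 0, -0.0002, 0, 0, 0]
}}

```text
time: 9.55
ee_pos: [0.5464, 0.0942, 0.2422]
tool_rot: [0.507, 0.496, -0.493, -0.504]
wrist_force: [-1.7, -0.8, 15.0]
gripper_width: 0.421
```

Emit:
{"name": "play_rows", "arguments": {
  "motion": [0, 0, -0.0001, 0, 0, 0, 0, 0, -0.0001, 0, 0, 0]
}}

```text
time: 9.72
ee_pos: [0.5464, 0.0942, 0.2422]
tool_rot: [0.507, 0.496, -0.493, -0.504]
wrist_force: [-2.4, -0.1, 16.7]
gripper_width: 0.419
```

Emit:
{"name": "play_rows", "arguments": {
  "motion": [0, 0, -0.0001, 0, 0, 0, 0, 0, -0.0001, 0, 0, 0]
}}

```text
time: 9.88
ee_pos: [0.5464, 0.0942, 0.2422]
tool_rot: [0.507, 0.496, -0.493, -0.504]
wrist_force: [-2.4, -0.0, 17.5]
gripper_width: 0.42
```

Emit:
{"name": "play_rows", "arguments": {
  "motion": [0, 0, 0, 0, 0, 0, 0, 0, 0, 0, 0, 0, 0, 0, 0, 0, 0, 0, 0, 0, 0, 0, 0, 0]
}}

```text
time: 10.22
ee_pos: [0.5464, 0.0942, 0.2422]
tool_rot: [0.507, 0.496, -0.493, -0.504]
wrist_force: [-2.5, -0.3, 17.2]
gripper_width: 0.417
```

Emit:
{"name": "play_rows", "arguments": {
  "motion": [-0.0001, 0, -0.0002, 0, 0, 0, -0.0001, 0, -0.0002, 0, 0, 0, -0.0001, 0, -0.0002, 0, 0, 0, -0.0001, 0, -0.0002, 0, 0, 0, -0.0001, 0, -0.0002, 0, 0, 0]
}}

```text
time: 10.63
ee_pos: [0.5464, 0.0942, 0.2422]
tool_rot: [0.507, 0.496, -0.493, -0.504]
wrist_force: [-3.4, -0.1, 18.2]
gripper_width: 0.418
```

Emit:
{"name": "play_rows", "arguments": {
  "motion": [0, 0, 0, 0, 0, 0, 0, 0, 0, 0, 0, 0, 0, 0, 0, 0, 0, 0, 0, 0, 0, 0, 0, 0, 0, 0, 0, 0, 0, 0]
}}

```text
time: 11.05
ee_pos: [0.5464, 0.0942, 0.2422]
tool_rot: [0.507, 0.496, -0.493, -0.504]
wrist_force: [-2.5, -0.2, 18.4]
gripper_width: 0.415
```

Emit:
{"name": "play_rows", "arguments": {
  "motion": [0.0003, 0, 0.0008, 0, 0, 0, 0.0006, 0, 0.0016, 0, 0, 0, 0.0008, 0, 0.0016, 0, 0, 0]
}}

```text
time: 11.3
ee_pos: [0.5464, 0.0942, 0.2424]
tool_rot: [0.506, 0.495, -0.494, -0.505]
wrist_force: [-4.4, -0.0, 10.6]
gripper_width: 0.415
```

Emit:
{"name": "play_rows", "arguments": {
  "motion": [-0.0004, 0, 0.0006, 0, 0, 0, -0.0004, 0, 0.001, 0, 0, 0, -0.0004, 0, 0.001, 0, 0, 0]
}}

```text
time: 11.55
ee_pos: [0.5463, 0.0942, 0.2426]
tool_rot: [0.506, 0.495, -0.494, -0.505]
wrist_force: [2.8, -0.6, 4.4]
gripper_width: 0.419
```

Emit:
{"name": "play_rows", "arguments": {
  "motion": [0, 0, 0, 0, 0, 0, 0, 0, 0, 0, 0, 0, 0, 0, 0, 0, 0, 0, 0, 0, 0, 0, 0, 0, 0, 0, 0, 0, 0, 0],
  "fingers": 0.0951
}}

```text
time: 11.97
ee_pos: [0.5453, 0.0944, 0.2417]
tool_rot: [-0.505, -0.494, 0.495, 0.506]
wrist_force: [0.1, 0.6, 0.2]
gripper_width: 0.713
```

Emit:
{"name": "play_rows", "arguments": {
  "motion": [0, 0, 0, 0, 0, 0, 0, 0, 0, 0, 0, 0, 0, 0, 0, 0, 0, 0, 0, 0, 0, 0, 0, 0, 0, 0, 0, 0, 0, 0]
}}

```text
time: 12.38
ee_pos: [0.5455, 0.0943, 0.242]
tool_rot: [-0.505, -0.495, 0.494, 0.505]
wrist_force: [-0.2, -0.9, 0.4]
gripper_width: 0.992
```

Emit:
{"name": "play_rows", "arguments": {
  "motion": [0, 0, 0.03, 0, 0, 0, 0, 0, 0.06, 0, 0, 0, 0, 0, 0.075, 0, 0, 0]
}}

```text
time: 12.63
ee_pos: [0.5461, 0.0944, 0.3201]
tool_rot: [0.506, 0.495, -0.494, -0.505]
wrist_force: [0.6, 0.6, -0.4]
gripper_width: 1.0
```

Emit:
{"name": "play_rows", "arguments": {
  "motion": [0.034, -0.001, 0, 0, 0.075, 0, 0.068, -0.002, 0, 0, 0.15, 0, 0.102, -0.003, 0, 0, 0.225, 0, 0.137, -0.003, 0, 0, 0.3, 0, 0.137, -0.003, 0, 0, 0.3, 0]
}}

```text
time: 13.05
ee_pos: [0.6882, 0.0906, 0.3099]
tool_rot: [-0.423, -0.41, 0.566, 0.576]
wrist_force: [-0.7, -0.2, -3.4]
gripper_width: 0.998
```

Emit:
{"name": "play_rows", "arguments": {
  "motion": [0, 0, -0.03, 0, 0, 0, 0, 0, -0.06, 0, 0, 0, 0, 0, -0.09, 0, 0, 0, 0, 0, -0.12, 0, 0, 0, 0, 0, -0.12, 0, 0, 0]
}}

```text
time: 13.47
ee_pos: [0.6805, 0.0912, 0.1908]
tool_rot: [-0.423, -0.411, 0.566, 0.576]
wrist_force: [-0.6, 0.0, -0.8]
gripper_width: 0.998
```

Run:
```python
from station import monitor,cams
import cv2
from h import *
s=cams.snapshot("wrist"); cv2.imwrite("pics/w7.png",s["frame"])
s2=cams.snapshot("side")["frame"]; cv2.imwrite("pics/s7.png",cv2.resize(s2[100:275,165:325],None,fx=3.4,fy=3.4,interpolation=cv2.INTER_CUBIC))
o=monitor.get_obs();print(o["wrist_force"],o["ee_pos"],o["joint_positions"]);print(R.from_quat(o["tool_rot"]).as_matrix().round(3))
```

```text
[ 0.20941114 -0.2064606   1.67308517] [0.68249338 0.09132943 0.19706429] [ 0.0332492   0.73188415  1.17583485  0.00990394  1.53501544 -1.51755606]
[[ 0.021 -0.297 -0.955]
 [ 1.     0.     0.022]
 [-0.006 -0.955  0.297]]
```

View pics/w7.png

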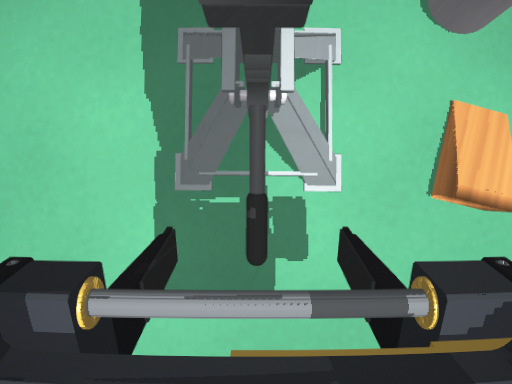

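View pics/s7.png

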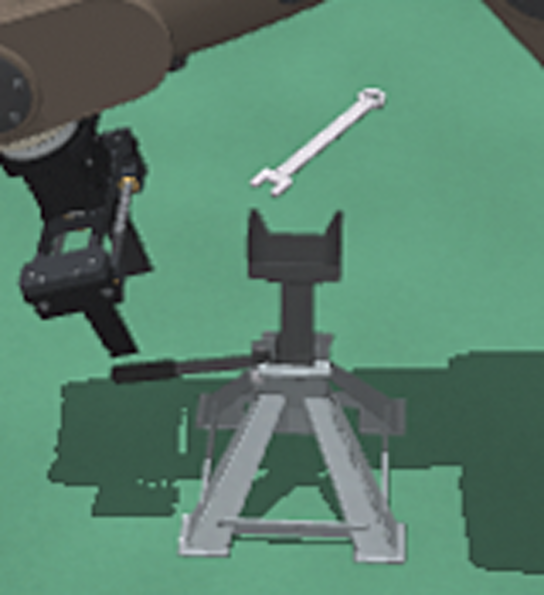

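Emit:
{"name": "play_rows", "arguments": {
  "motion": [-0.002, 0, -0.03, 0, 0, 0, -0.004, 0, -0.06, 0, 0, 0, -0.006, 0, -0.088, 0, 0, 0, -0.006, 0, -0.088, 0, 0, 0, -0.006, 0, -0.088, 0, 0, 0]
}}

```text
time: 13.98
ee_pos: [0.6771, 0.0914, 0.1106]
tool_rot: [-0.426, -0.414, 0.564, 0.574]
wrist_force: [-0.1, 0.1, 0.7]
gripper_width: 1.0
```

Emit:
{"name": "play_rows", "arguments": {
  "motion": [0, 0, 0, 0, 0, 0, 0, 0, 0, 0, 0, 0, 0, 0, 0, 0, 0, 0, 0, 0, 0, 0, 0, 0, 0, 0, 0, 0, 0, 0],
  "fingers": 0.03
}}

```text
time: 14.4
ee_pos: [0.6768, 0.0914, 0.1098]
tool_rot: [-0.426, -0.414, 0.564, 0.573]
wrist_force: [0.6, 0.2, 0.0]
gripper_width: 0.706
```

Run:
```python
from station import monitor,cams
import cv2
from h import *
s=cams.snapshot("wrist"); cv2.imwrite("pics/w8.png",s["frame"])
s2=cams.snapshot("side")["frame"]; cv2.imwrite("pics/s8.png",cv2.resize(s2[100:275,165:325],None,fx=3.4,fy=3.4,interpolation=cv2.INTER_CUBIC))
o=monitor.get_obs();print(o["wrist_force"],o["ee_pos"],o["gripper_width"])
```

```text
[-1.31432274 -0.90552312 -0.33717511] [0.67659007 0.09137583 0.10930546] 0.6227482830880642
```

View pics/w8.png

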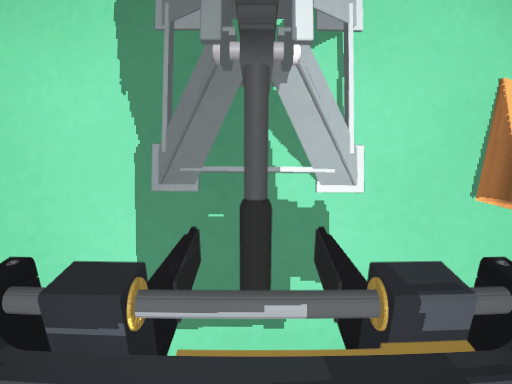

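View pics/s8.png

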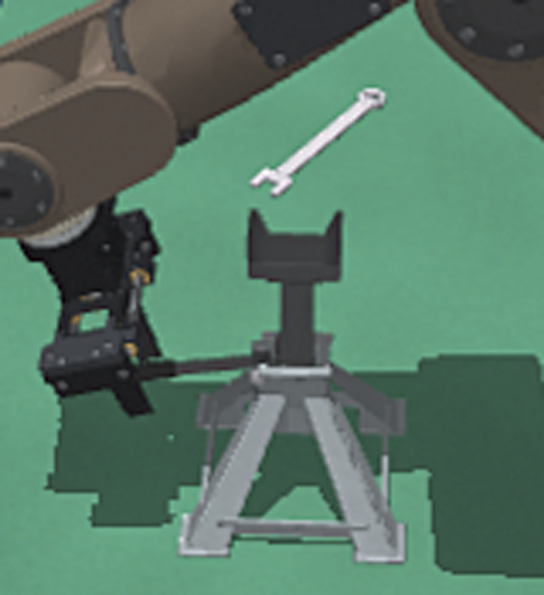

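Emit:
{"name": "play_rows", "arguments": {
  "motion": [0, 0, 0, 0, 0, 0, 0, 0, 0, 0, 0, 0, 0, 0, 0, 0, 0, 0, 0, 0, 0, 0, 0, 0, 0, 0, 0, 0, 0, 0],
  "fingers": 0.008
}}

```text
time: 14.92
ee_pos: [0.6765, 0.0914, 0.1089]
tool_rot: [-0.426, -0.413, 0.564, 0.574]
wrist_force: [0.5, -0.3, -0.0]
gripper_width: 0.274
```

Emit:
{"name": "play_rows", "arguments": {
  "motion": [0, 0, 0, 0, 0, 0, 0, 0, 0, 0, 0, 0, 0, 0, 0, 0, 0, 0, 0, 0, 0, 0, 0, 0, 0, 0, 0, 0, 0, 0]
}}

```text
time: 15.33
ee_pos: [0.6765, 0.0905, 0.1089]
tool_rot: [-0.426, -0.413, 0.565, 0.574]
wrist_force: [-0.2, -5.6, 0.2]
gripper_width: 0.169
```

Emit:
{"name": "play_rows", "arguments": {
  "motion": [0, 0, 0, 0, 0, 0, 0, 0, 0, 0, 0, 0, 0, 0, 0, 0, 0, 0]
}}

```text
time: 15.58
ee_pos: [0.6765, 0.0906, 0.1089]
tool_rot: [-0.426, -0.413, 0.565, 0.574]
wrist_force: [0.1, -5.1, -0.9]
gripper_width: 0.171
```

Emit:
{"name": "play_rows", "arguments": {
  "motion": [0.0008, -0.001, 0.0025, 0, -0.025, 0, 0.0015, -0.001, 0.005, 0, -0.05, 0, 0.0022, -0.001, 0.0076, 0, -0.075, 0, 0.0028, -0.001, 0.0101, 0, -0.1, 0]
}}

```text
time: 15.92
ee_pos: [0.6793, 0.0904, 0.1187]
tool_rot: [-0.454, -0.442, 0.542, 0.552]
wrist_force: [-0.8, -0.7, -1.4]
gripper_width: 0.172
```

Emit:
{"name": "play_rows", "arguments": {
  "motion": [0.001, 0, 0.0051, 0, -0.05, 0, 0.0018, 0, 0.0103, 0, -0.1, 0, 0.0023, 0, 0.0156, 0, -0.15, 0, 0.0025, 0, 0.0187, 0, -0.18, 0, 0.0025, 0, 0.0187, 0, -0.18, 0]
}}

```text
time: 16.33
ee_pos: [0.6817, 0.0905, 0.1386]
tool_rot: [-0.501, -0.49, 0.499, 0.51]
wrist_force: [0.3, -0.1, -3.2]
gripper_width: 0.172
```

Run:
```python
from station import monitor,cams
import cv2
from h import *
s2=cams.snapshot("side")["frame"]; cv2.imwrite("pics/s9.png",cv2.resize(s2[100:275,165:325],None,fx=3.4,fy=3.4,interpolation=cv2.INTER_CUBIC))
o=monitor.get_obs();print(o["wrist_force"],o["ee_pos"],o["gripper_width"])
```

```text
[ 1.13032616 -0.87560737 -3.24791738] [0.6817003  0.09042952 0.1381447 ] 0.17363224281628256
```

View pics/s9.png

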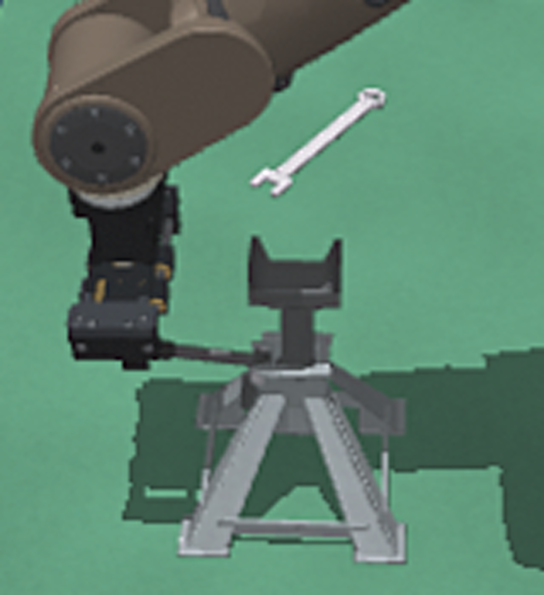

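Lever is raised and the saddle is already sinking (rows ~290 → falling). Hold it up.

Emit:
{"name": "play_rows", "arguments": {
  "motion": [0, 0, 0, 0, 0, 0, 0, 0, 0, 0, 0, 0, 0, 0, 0, 0, 0, 0, 0, 0, 0, 0, 0, 0, 0, 0, 0, 0, 0, 0]
}}

```text
time: 16.8
ee_pos: [0.6818, 0.0904, 0.1374]
tool_rot: [-0.5, -0.489, 0.5, 0.511]
wrist_force: [-0.3, -0.3, -3.0]
gripper_width: 0.171
```

Emit:
{"name": "play_rows", "arguments": {
  "motion": [0, 0, 0, 0, 0, 0, 0, 0, 0, 0, 0, 0, 0, 0, 0, 0, 0, 0, 0, 0, 0, 0, 0, 0, 0, 0, 0, 0, 0, 0]
}}

```text
time: 17.22
ee_pos: [0.6817, 0.0904, 0.1377]
tool_rot: [-0.5, -0.489, 0.5, 0.51]
wrist_force: [0.3, 0.2, -2.5]
gripper_width: 0.172
```

Emit:
{"name": "play_rows", "arguments": {
  "motion": [0, 0, 0, 0, 0, 0, 0, 0, 0, 0, 0, 0, 0, 0, 0, 0, 0, 0, 0, 0, 0, 0, 0, 0, 0, 0, 0, 0, 0, 0]
}}

```text
time: 17.63
ee_pos: [0.6817, 0.0904, 0.1377]
tool_rot: [-0.5, -0.489, 0.5, 0.51]
wrist_force: [-0.7, 1.0, -3.2]
gripper_width: 0.165
```

Emit:
{"name": "play_rows", "arguments": {
  "motion": [0, 0, 0, 0, 0, 0, 0, 0, 0, 0, 0, 0, 0, 0, 0, 0, 0, 0, 0, 0, 0, 0, 0, 0, 0, 0, 0, 0, 0, 0]
}}

```text
time: 18.05
ee_pos: [0.6818, 0.0904, 0.1377]
tool_rot: [-0.5, -0.489, 0.5, 0.51]
wrist_force: [0.2, 1.1, -2.8]
gripper_width: 0.173
```

Emit:
{"name": "play_rows", "arguments": {
  "motion": [0, 0, 0, 0, 0, 0, 0, 0, 0, 0, 0, 0, 0, 0, 0, 0, 0, 0, 0, 0, 0, 0, 0, 0, 0, 0, 0, 0, 0, 0]
}}

```text
time: 18.47
ee_pos: [0.6818, 0.0904, 0.1378]
tool_rot: [-0.5, -0.489, 0.5, 0.51]
wrist_force: [-0.5, 0.7, -3.3]
gripper_width: 0.169
```

Run:
```python
from station import monitor,cams
import cv2
from h import *
s2=cams.snapshot("side")["frame"]; cv2.imwrite("pics/s10.png",cv2.resize(s2[100:275,165:325],None,fx=3.4,fy=3.4,interpolation=cv2.INTER_CUBIC))
o=monitor.get_obs();print(o["wrist_force"],o["ee_pos"],o["gripper_width"])
Rz=R.from_euler('z',3.1197)
for h in (0,.014):
  print(h,(proj("side",[Rz.apply(p)+[.5463,.0968,0] for p in [(-.037,-.02,.172+h),(.037,-.02,.172+h)]])-[165,100])*3.4)
```

```text
[ 0.54389427  1.7785946  -2.79020431] [0.68177324 0.09040032 0.13774396] 0.17444109324781013
0 [[249.98202407 350.69611343]
 [339.73025315 353.1196124 ]]
0.014 [[249.55924613 338.29777428]
 [339.94944751 340.7125849 ]]
```

View pics/s10.png

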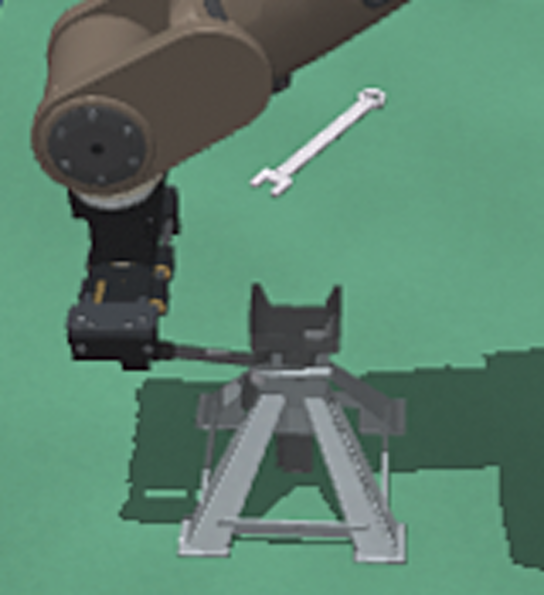

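Emit:
{"name": "play_rows", "arguments": {
  "motion": [-0.0002, 0, -0.0031, 0, 0.03, 0, -0.0007, 0, -0.0084, 0, 0.08, 0, -0.0015, 0, -0.0136, 0, 0.13, 0, -0.0025, 0, -0.0187, 0, 0.18, 0, -0.0025, 0, -0.0187, 0, 0.18, 0]
}}

```text
time: 18.93
ee_pos: [0.6791, 0.0904, 0.1175]
tool_rot: [-0.452, -0.44, 0.543, 0.553]
wrist_force: [-2.6, 1.0, -2.8]
gripper_width: 0.17
```

Emit:
{"name": "play_rows", "arguments": {
  "motion": [-0.0006, 0, -0.0025, 0, 0.025, 0, -0.0013, 0, -0.0051, 0, 0.05, 0, -0.0018, 0, -0.007, 0, 0.07, 0, -0.0024, 0, -0.009, 0, 0.09, 0, -0.0024, 0, -0.009, 0, 0.09, 0]
}}

```text
time: 19.35
ee_pos: [0.6768, 0.0904, 0.1096]
tool_rot: [-0.428, -0.416, 0.563, 0.572]
wrist_force: [-3.0, 1.7, -2.2]
gripper_width: 0.17
```

Emit:
{"name": "play_rows", "arguments": {
  "motion": [0, 0, -0.0005, 0, 0, 0, 0, 0, -0.0005, 0, 0, 0, 0, 0, -0.0005, 0, 0, 0, 0, 0, -0.0005, 0, 0, 0, 0, 0, -0.0005, 0, 0, 0],
  "fingers": 0.08
}}

```text
time: 19.77
ee_pos: [0.6771, 0.0903, 0.11]
tool_rot: [-0.429, -0.417, 0.562, 0.571]
wrist_force: [0.0, 0.3, 0.0]
gripper_width: 0.465
```

Emit:
{"name": "play_rows", "arguments": {
  "motion": [0, 0, 0, 0, 0, 0, 0, 0, 0, 0, 0, 0, 0, 0, 0, 0, 0, 0, 0, 0, 0, 0, 0, 0, 0, 0, 0, 0, 0, 0]
}}

```text
time: 20.18
ee_pos: [0.6769, 0.0903, 0.1095]
tool_rot: [-0.429, -0.416, 0.562, 0.572]
wrist_force: [0.4, 0.4, -0.2]
gripper_width: 0.807
```

Emit:
{"name": "play_rows", "arguments": {
  "motion": [0.006, 0, 0.02, 0, 0, 0, 0.015, 0, 0.05, 0, 0, 0, 0.025, 0, 0.08, 0, 0, 0, 0.035, 0, 0.11, 0, 0, 0, 0.045, 0, 0.14, 0, 0, 0]
}}

```text
time: 20.6
ee_pos: [0.7221, 0.0904, 0.2512]
tool_rot: [-0.429, -0.416, 0.562, 0.572]
wrist_force: [0.1, 0.8, -1.2]
gripper_width: 0.845
```

Emit:
{"name": "play_rows", "arguments": {
  "motion": [0, 0, 0.01, 0, 0, 0, 0, 0, 0.01, 0, 0, 0, 0, 0, 0.01, 0, 0, 0, 0, 0, 0.01, 0, 0, 0]
}}

```text
time: 20.93
ee_pos: [0.7211, 0.0904, 0.2575]
tool_rot: [-0.428, -0.415, 0.563, 0.572]
wrist_force: [-0.3, -0.5, -0.3]
gripper_width: 0.844
```

Run:
```python
from station import monitor,cams
import cv2
from h import *
for n,(a,b,c,d) in {"side":(100,275,165,325),"scene":(90,260,225,385)}.items():
  s2=cams.snapshot(n)["frame"]; cv2.imwrite(f"pics/{n}11.png",cv2.resize(s2[a:b,c:d],None,fx=3.4,fy=3.4,interpolation=cv2.INTER_CUBIC))
o=monitor.get_obs();print(o["wrist_force"],o["ee_pos"],o["gripper_width"])
```

```text
[-0.0360039   0.18860517  0.12623826] [0.72128311 0.09036978 0.25772665] 0.8362908876918624
```

View pics/side11.png

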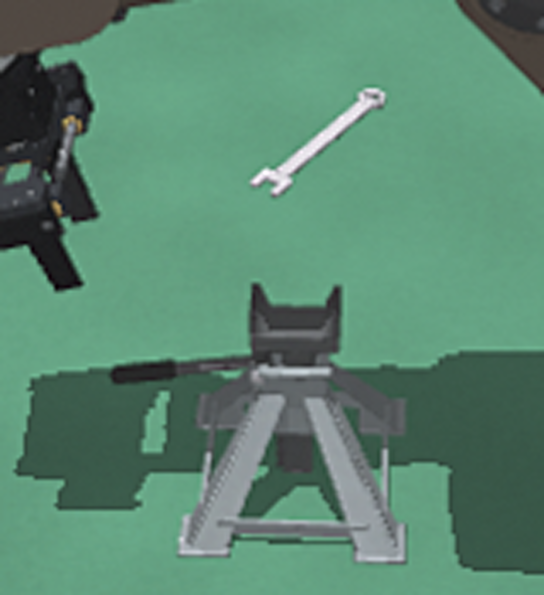

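View pics/scene11.png

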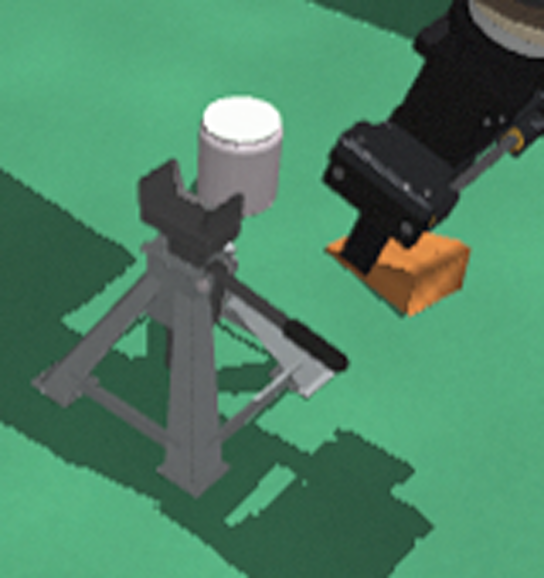

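```bash
python3 -c "
from station import order
print(order.finish_job())"
```

```text
the job is handed in; nothing more can be done
None
```

The stand passed its check and I handed the job in at about 21 s of the 72 s allowed; the station gives no verdict.

- **Pull up:** The post started on tooth 2. I gripped the saddle and pulled it up slowly past the last tooth, to about 0.081 m by the arm's travel. Let back down, it caught at about 0.078 m, the last tooth.
- **Load test:** I pressed straight down with 15 to 18 N for about 1.6 s and the pawl held.
- **Lowering:** I pinched the sleeve and lifted the lever about 0.28 rad along its arc. I held it there for over 2 s while the post sank, then brought the lever back in, opened the fingers and backed away.

**Last checks, from the side and scene pictures:**
- The saddle's underside is at the row expected for home.
- The lever is back at its starting pixels.
- The stand's feet look unmoved.
- The tin, chock and spanner look undisturbed; I checked that by eye only.
- The wrist force is about zero, so the robot is touching nothing.

**Less certain points:**
- The pull peaked at about 27 N, against the 20 N the notes gave for riding a tooth. That is still under the 40 N that lifts the stand, and the feet showed no movement.
- My first picture estimate of the post height was 2.6 mm higher than tooth 2. The height where it caught on the last tooth agreed with tooth 2 as the start.
- I had no direct reading of the pawl angle or the pawl contact force.

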